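Zero a second-hand planer and set its depth by five clicks

TASK

Test this second-hand electric planer: turn its round red depth knob counter-clockwise (seen from above) all the way back to its zero stop, then clockwise exactly five clicks, and let go with the knob resting in the fifth click. The knob has no scale and some free play, so count the clicks by feel; leave the other things on the bench where they are.

Things in the scene. Friction and masses are not known exactly. Their poses are not given: they have to be found in the camera images.
- planer: Blue/black electric hand planer fixed in a wooden cradle. Origin on the bench under the knob's axis; z up, y from nose to rear handle. Cradle board 130 x 330 x 12 mm (y -90 to 240). Blue nose 82 mm wide, y -68 to 68, flat top at z 92. Motor housing y 90 to 220, top at z 98; black bow handle y 100 to 227, up to z 139 (mm).
- knob_grip (a point): On the knob's vertical axis, z 117 mm: a good TCP height to grasp it from above. Fixed to the planer, does not turn with the knob. The knob is a round, unmarked red cap with black rubbery ribs, 58 mm in diameter, z 100 to 132 mm, over an aluminium collar 66 mm wide (top at z 97). Clockwise from above is deeper; it stays where it is left.
- knob_top (a point): Centre of the knob's top, z 132 mm (fixed to the planer). Clicks: the spindle has 16 even click stops a turn (22.5 degrees). Passing one takes a torque that rises to about 0.3 N m and falls again to nothing at the half-way crest, where the spindle snaps ahead by itself into the next stop. At the start it rests 3 to 7 clicks from zero; the deep end is at 12.
- collar (a point): Centre of the collar's top, z 97 mm. Zero stop: counter-clockwise ends at a rigid stop, itself a click stop; torque there climbs past 0.6 N m (use a firm grip, about 40 N). Free play: the cap turns loosely on the spindle over half to one and a half clicks at almost no torque (start anywhere in it); take it up after each change of direction, before the first click.
- shoe_sole (a point): Middle of the underside of the aluminium front shoe (82 x 125 x 8 mm) below the nose, 30 mm above the bench at the zero stop. Each click clockwise raises it 0.3 mm; too little to see, so count the clicks.
- flask: Steel drinking bottle with black cap, 84 mm in diameter, 230 mm tall, upright, loose. Origin at the centre of its underside. Leave it alone.
- pot: Terracotta plant pot, 112 mm in diameter, 92 mm tall, upright, loose. Origin at the centre of its underside. Leave it alone.
- carton: Plain cardboard carton, 110 x 150 x 90 mm tall, loose. Origin at the centre of its underside. Leave it alone.
- driver: Screwdriver with orange handle lying on the bench, about 200 mm long. Leave it alone.

How it is judged:
On the way:
1. the knob is turned back to its zero stop (the shoe within 0.1 mm of its zero height) (z of shoe_sole in the frame of planer below 0.0301 m), for 0.2 s.
At the end, for the whole second after the job is handed in: The knob rests in the fifth click from zero: the shoe is 1.5 mm (within 0.1 mm, a third of a click) above its zero height (z of shoe_sole in the frame of planer between 0.0314 and 0.0316 m); the robot touches nothing.
It fails at once if a bystander (bottle, pot, carton or screwdriver) is shifted more than 20 mm or knocked over (distance of any of flask, pot, carton, driver from where it was at the start of the episode above 0.02 m or angle between any of flask, pot's own z axis and vertical above 0.35 rad).
It also fails if it takes over 72 s, if anything falls off the work surface, if the arm or the gripper's body presses on something with over 40 N, if the wrist force passes 120 N, or if a joint passes its speed limit or range.

ROBOT

A 6-joint arm with a two-finger parallel gripper is mounted at the origin on the work surface. World frame = base frame: x ahead of the robot, y to its left, z up, the work surface at z = 0. Lengths are in m, angles in rad, forces in N, time in s.
With the tool pointing down it reaches from about 0.35 to 0.775 m from the base axis. Payload 7.3 kg.
Tool frame: the origin (TCP) lies between the finger pads, 19 mm behind the fingertips; this is the grasp point; z points along the fingers, y is the line along which they close (so a half turn about z gives the same grasp; the last joint's range is limited). The gripper opens to 92 mm and grips with 3 to 60 N. Pads are 19 mm wide; open, the fingers measure 130 mm over their backs; the gripper's body (75 mm by 190 mm) begins 47 mm behind the grasp point.
Start: joints at [-1.363, 0.342, 1.524, -0, 1.275, -0.146], TCP at [0.182, -0.492, 0.246] pointing down, gripper open.
Joint ranges: [-2.53, 2.53], [-0.77, 2.02], [0.04, 2.7], [-1, 4.14], [0.28, 2.66], [-3.11, 3.11]. Speed limits (rad/s): [2.57, 2.57, 3.14, 3.14, 3.14, 3.14].

INTERFACE

Orientations are given as [roll, pitch, yaw] about the fixed x, y, z axes, in that order (R = Rz(yaw) Ry(pitch) Rx(roll)).
In Python, from cell import * gives the robot as it stands.
- The arm moves only by the tool arm_command, never from a script. Its arguments are lists of equal length, an entry for each row: "xyz": the shift along the world's x, y, z in mm, a list of three; "spin": the turn about the world's z in degrees. In form: {"xyz": [[tx, ty, tz], ...], "spin": [spin, ...]}. A call has 1 to 20 rows; each row shifts and turns the commanded pose from where the row before left it; what a row does not reach is not made up. A row lasts 1/10 s, in which the tool goes at most 50 mm and 8.59 degrees, less where a joint would pass 70% of its speed; a pose out of reach is approached as far as the arm can. A call with a gripper value outside its range is refused whole. "jaw" is the opening, from -1 (shut) to 1 (fully open), set as the call begins (left out, the last holds). The fingers move at their own pace and stop on an object; "squeeze" is the grip in N (left out, the last holds). Time passes only in rows, so rows that do not move let the fingers close. It gives the time, the measured TCP pose, the force, the opening and the grip force at its end, in the units of the state.
- observe(): the state, without advancing time (a new reading comes with each control period).
- read_camera(name): name is "scene" or "top" or "wrist"; returns a dict with "img" (420x560x3 uint8, red, green, blue), "depth" (420x560 float32, m along the optical axis (not along the pixel's ray), 0 where there is no reading), "fx", "fy", "cx", "cy" (pixels), "world_from_camera" (4x4, takes a point from camera to world coordinates). Camera axes: x right, y up, looking along -z (the intrinsics and any distortion apply to the point x, -y, -z); pixel columns grow to the right and rows downward; lengths in m; the calibration is good to about 2 mm. A picture is of the moment at which its call begins.
- hand_in(): hands the job in; it is judged then, once.
The state is a dict: "time": time; "qpos": joint angles; "qvel": joint speeds; "joint_efforts": joint torques, N m; "tool_pos": TCP position; "tool_rot": TCP orientation; "contact_force": force on the tool from outside, world axes, zero at the start; "torque": the same for the moment, N m; "opening": finger opening in m; "grip_force": force on a finger pad.
Only numpy, scipy, OpenCV 4.12 (cv2) and the standard library are available. Lean on these libraries where they do the work, as an engineer would, in place of code of your own. Each camera call takes 0.05 s, during which the arm holds its last target. There are 200 camera calls.

## Working session

There is one attempt and no reset: what is moved stays moved. The work goes in short steps, Python scripts to look and compute and a tool call to move; the robot and the scene stay as the last step left them, time stands still between calls to the robot, and variables do not carry over. Pictures are saved under pics/ and viewed, at most 10 in all, crops included, and the job is handed in when it is done.

Besides the shell and the picture viewer there is one more tool, called after "Call:" by a JSON object that holds its "name" and its "arguments", one argument or row to a line. arm_command: Moves the arm, as the interface text tells. Its arguments: {"type":"object","properties":{"xyz":{"type":"array","items":{"type":"array","items":{"type":"number"}}},"spin":{"type":"array","items":{"type":"number"}},"jaw":{"type":"number"},"squeeze":{"type":"number"}},"required":["xyz","spin"]}

```bash
mkdir -p pics
cat > h.py <<'E'
from cell import *
import numpy as np, cv2
def pts(c):
    d=c["depth"]; v,u=np.mgrid[0:d.shape[0],0:d.shape[1]]
    p=np.stack([(u-c["cx"])/c["fx"]*d,-(v-c["cy"])/c["fy"]*d,-d,np.ones_like(d)],-1)
    return (p@np.array(c["world_from_camera"]).T)[...,:3]
def redmask(c):
    h=cv2.cvtColor(c["img"],cv2.COLOR_RGB2HSV)
    return ((h[...,0]<5)|(h[...,0]>172))&(h[...,1]>150)&(h[...,2]>60)&(c["depth"]>0)
E
python3 - <<'E'
from h import *
s=observe(); print({k:np.round(v,3).tolist() for k,v in s.items()})
ims=[]
for n in("scene","top"):
    c=read_camera(n); P=pts(c); m=redmask(c); print(n,m.sum(),[k for k in c])
    if m.sum():
        q=P[m]; v,u=np.nonzero(m); print(np.median(q,0),u.min(),u.max(),v.min(),v.max())
        t=q[np.abs(q[:,2]-.132)<.005]; print(len(t), (t.min(0)+t.max(0))/2 if len(t) else 0, t.max(0)-t.min(0) if len(t) else 0)
    cv2.imwrite(f"pics/{n}1.png",c["img"][...,::-1])
E
```

```text
{'time': 0.0, 'qpos': [-1.363, 0.343, 1.525, -0.0, 1.275, -0.146], 'qvel': [0.002, 0.002, 0.001, 0.002, 0.002, 0.001], 'joint_efforts': [-0.001, -43.125, -24.422, 0.072, 0.056, -0.0], 'tool_pos': [0.182, -0.492, 0.245], 'tool_rot': [-3.14, -0.0, 0.354], 'contact_force': [0.015, -0.874, 0.015], 'torque': [0.043, -0.01, 0.01], 'grip_force': 0.0, 'opening': 0.092}
scene 2410 ['img', 'depth', 'fx', 'fy', 'cx', 'cy', 'world_from_camera']
[-0.60306646  0.64312143  0.12463631] 202 559 0 211
357 [-0.05995022  0.52666125  0.13201131] [1.34557645 0.96500433 0.00993663]
top 270 ['img', 'depth', 'fx', 'fy', 'cx', 'cy', 'world_from_camera']
[0.58114912 0.07139912 0.1320418 ] 236 261 193 217
264 [0.58308038 0.071559   0.13176122] [0.0551109  0.05407255 0.00945119]
```

View pics/top1.png

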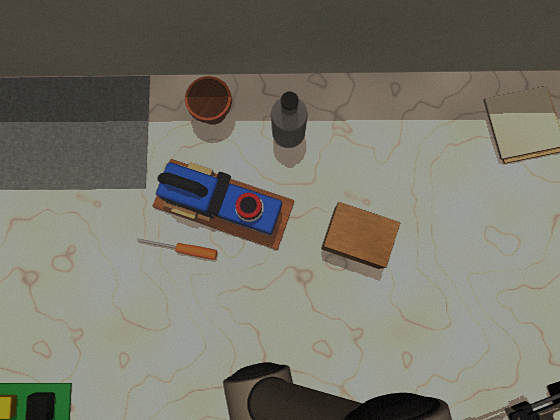

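View pics/scene1.png

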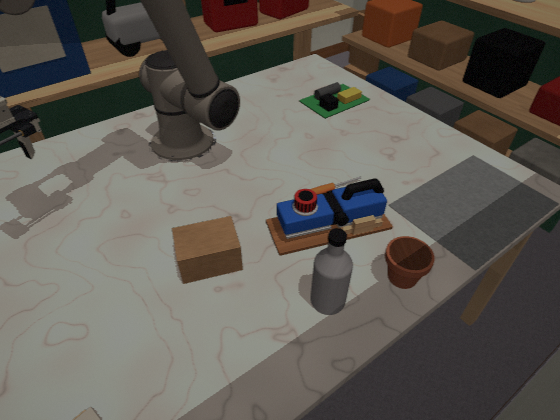

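The top view shows the knob at about (249,206), with the nose pointing right and the bottle at about (290,120). The screwdriver is at (190,250) and the carton at (360,235). The scene view agrees. Next I check the bottle's clearance, then move above the knob.

Run:
```python
from h import *
c=read_camera("top"); P=pts(c)
r=P[70:150,265:312].reshape(-1,3); t=r[(r[:,2]>.1)&(r[:,2]<.25)]
print("flask",t.min(0),t.max(0)); k=t[t[:,2]>.21]; print((k.min(0)+k.max(0))/2)
r=P[190:222,230:268].reshape(-1,3); t=r[(r[:,2]>.126)&(r[:,2]<.138)]; print("knob",len(t),t.mean(0),(t.min(0)+t.max(0))/2,np.ptp(t,axis=0))
```

```text
flask [ 0.74909165 -0.06183097  0.10119319] [0.82531513 0.01991917 0.2337652 ]
[ 0.79089646 -0.02079413  0.22369704]
knob 516 [0.58245383 0.07198859 0.13254047] [0.58329056 0.07280953 0.13214523] [0.05917333 0.05648025 0.01093411]
```

Call:
{"name": "arm_command", "arguments": {
  "xyz": [
    [25,35,0],
    [25,35,0],
    [25,35,0],
    [25,35,0],
    [25,35,0],
    [25,35,0],
    [25,35,0],
    [25,35,0],
    [25,35,0],
    [25,35,0],
    [25,35,0],
    [25,35,0],
    [25,35,0],
    [25,35,0],
    [25,35,0],
    [25,35,0],
    [0,0,0],
    [0,0,0]
  ],
  "spin": [0,0,0,0,0,0,0,0,0,0,0,0,0,0,0,0,0,0],
  "jaw": 1,
  "squeeze": 40
}}

```text
time: 1.95
tool_pos: [0.5818, 0.0683, 0.2446]
tool_rot: [-3.141, 0.002, 0.356]
contact_force: [-0.1, 0.2, -0.0]
opening: 0.0916
grip_force: 0.0
```

Run:
```python
from h import *
s=observe(); print({k:np.round(v,4).tolist() for k,v in s.items()})
c=read_camera("wrist"); P=pts(c); cv2.imwrite("pics/w1.png",c["img"][...,::-1])
m=redmask(c)&(abs(P[...,2]-.12)<.02); q=P[m]; t=q[abs(q[:,2]-.132)<.004]
print(m.sum(),len(t)); 
m2=(abs(P[...,2]-.132)<.003)&(np.hypot(P[...,0]-.582,P[...,1]-.0715)<.045); t=P[m2]
print(len(t),(t.min(0)+t.max(0))/2,np.ptp(t,axis=0)); 
(x,y),r=cv2.minEnclosingCircle(t[:,:2].astype(np.float32)); print(x,y,r)
v,u=np.nonzero(m2);print(u.min(),u.max(),v.min(),v.max())
```

```text
{'time': 1.95, 'qpos': [-0.0138, 0.4559, 1.3495, -0.0004, 1.3379, 1.2014], 'qvel': [-0.0341, -0.0247, 0.0268, -0.0044, 0.0004, -0.0039], 'joint_efforts': [1.2819, -49.1995, -25.792, 0.2097, -0.1194, 0.0657], 'tool_pos': [0.5818, 0.0683, 0.2446], 'tool_rot': [-3.1414, 0.0017, 0.3557], 'contact_force': [-0.0812, 0.1778, -0.0419], 'torque': [0.022, 0.0434, 0.0187], 'grip_force': 0.0, 'opening': 0.0916}
2562 2477
4285 [0.58493133 0.07194684 0.13183539] [0.05698894 0.05742614 0.00566876]
0.5845719575881958 0.07246179133653641 0.029466090723872185
240 315 167 240
```

View pics/w1.png

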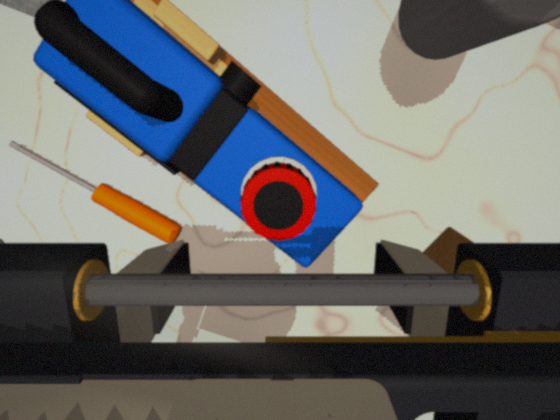

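The wrist view shows the knob centred at about (278,203), a red ring around a black middle, with the jaw line to the side because the camera is offset. Depth gives (0.584, 0.072), which matches the top view. The bottle is 226 mm away, so it is clear. Descend and grip.

Call:
{"name": "arm_command", "arguments": {
  "xyz": [
    [2,4,0],
    [0,0,-20],
    [0,0,-20],
    [0,0,-20],
    [0,0,-20],
    [0,0,-20],
    [0,0,-15],
    [0,0,-7],
    [0,0,-5],
    [0,0,0],
    [0,0,0]
  ],
  "spin": [0,0,0,0,0,0,0,0,0,0,0]
}}

```text
time: 3.1
tool_pos: [0.5843, 0.0713, 0.1193]
tool_rot: [3.141, -0.001, 0.354]
contact_force: [0.2, 0.0, 1.1]
opening: 0.0915
grip_force: 0.0
```

Call:
{"name": "arm_command", "arguments": {
  "xyz": [
    [0,0,0],
    [0,0,0],
    [0,0,0],
    [0,0,0],
    [0,0,0],
    [0,0,0],
    [0,0,0],
    [0,0,0]
  ],
  "spin": [0,0,0,0,0,0,0,0],
  "jaw": -1,
  "squeeze": 40
}}

```text
time: 3.9
tool_pos: [0.5838, 0.0719, 0.1187]
tool_rot: [-3.141, -0.0, 0.354]
contact_force: [-1.6, 4.3, 2.8]
opening: 0.0576
grip_force: 40.0
```

```bash
cat > o.py <<'E'
from h import *
s=observe(); print({k:np.round(s[k],4).tolist() for k in("time","qpos","tool_pos","tool_rot","contact_force","torque","opening","grip_force")})
E
python3 o.py
```

```text
{'time': 3.9, 'qpos': [-0.0079, 0.5785, 1.5116, 0.0006, 1.0516, 1.2087], 'tool_pos': [0.5838, 0.0719, 0.1187], 'tool_rot': [-3.1411, -0.0001, 0.3539], 'contact_force': [-1.635, 4.3342, 2.7604], 'torque': [0.6079, 0.3302, -0.0376], 'opening': 0.0576, 'grip_force': 40.0006}
```

Call:
{"name": "arm_command", "arguments": {
  "xyz": [
    [0,0,0],
    [0,0,0],
    [0,0,0],
    [0,0,0],
    [0,0,0]
  ],
  "spin": [5,5,5,5,0]
}}

```text
time: 4.4
tool_pos: [0.5839, 0.0718, 0.1187]
tool_rot: [-3.141, -0.0, 0.703]
contact_force: [-0.9, 3.6, 3.2]
opening: 0.0575
grip_force: 40.0
```

```bash
python3 o.py
```

```text
{'time': 4.4, 'qpos': [-0.0081, 0.5785, 1.5116, 0.0005, 1.0514, 0.8592], 'tool_pos': [0.5839, 0.0718, 0.1187], 'tool_rot': [-3.1414, -0.0004, 0.7033], 'contact_force': [-0.8531, 3.6111, 3.2365], 'torque': [0.6569, 0.2322, -0.221], 'opening': 0.0575, 'grip_force': 39.9959}
```

Call:
{"name": "arm_command", "arguments": {
  "xyz": [
    [0,0,0],
    [0,0,0],
    [0,0,0],
    [0,0,0],
    [0,0,0]
  ],
  "spin": [5,5,5,5,0]
}}

```text
time: 4.9
tool_pos: [0.5841, 0.0717, 0.1187]
tool_rot: [3.141, -0.001, 1.05]
contact_force: [-0.8, 3.0, 3.7]
opening: 0.0574
grip_force: 40.0
```

```bash
python3 o.py
```

```text
{'time': 4.9, 'qpos': [-0.0082, 0.5786, 1.5115, 0.0004, 1.051, 0.5122], 'tool_pos': [0.5841, 0.0717, 0.1187], 'tool_rot': [3.1413, -0.0006, 1.0501], 'contact_force': [-0.7823, 3.0336, 3.7337], 'torque': [0.6415, 0.094, -0.0478], 'opening': 0.0574, 'grip_force': 39.9993}
```

Call:
{"name": "arm_command", "arguments": {
  "xyz": [
    [0,0,0],
    [0,0,0],
    [0,0,0]
  ],
  "spin": [5,5,0]
}}

```text
time: 5.2
tool_pos: [0.5841, 0.0717, 0.1187]
tool_rot: [3.141, -0.0, 1.224]
contact_force: [-0.7, 3.3, 2.8]
opening: 0.0575
grip_force: 40.0
```

```bash
python3 o.py
```

```text
{'time': 5.2, 'qpos': [-0.0082, 0.5786, 1.5114, 0.0001, 1.0509, 0.3385], 'tool_pos': [0.5841, 0.0717, 0.1187], 'tool_rot': [3.141, -0.0004, 1.224], 'contact_force': [-0.6811, 3.3327, 2.8009], 'torque': [0.6516, 0.0049, -0.0256], 'opening': 0.0575, 'grip_force': 39.9994}
```

Call:
{"name": "arm_command", "arguments": {
  "xyz": [
    [0,0,0],
    [0,0,0],
    [0,0,0]
  ],
  "spin": [5,5,0]
}}

```text
time: 5.5
tool_pos: [0.5842, 0.0717, 0.1187]
tool_rot: [3.141, -0.0, 1.397]
contact_force: [-0.3, 4.8, 3.6]
opening: 0.0572
grip_force: 40.0
```

```bash
python3 o.py
```

```text
{'time': 5.5, 'qpos': [-0.0083, 0.5787, 1.5113, 0.0003, 1.0507, 0.1652], 'tool_pos': [0.5842, 0.0717, 0.1187], 'tool_rot': [3.1408, -0.0004, 1.3972], 'contact_force': [-0.303, 4.841, 3.5944], 'torque': [0.6835, -0.0817, 0.0086], 'opening': 0.0572, 'grip_force': 39.9993}
```

Call:
{"name": "arm_command", "arguments": {
  "xyz": [
    [0,0,0],
    [0,0,0]
  ],
  "spin": [6,0]
}}

```text
time: 5.7
tool_pos: [0.5843, 0.0716, 0.1187]
tool_rot: [3.141, -0.0, 1.502]
contact_force: [0.9, 3.0, 2.8]
opening: 0.0578
grip_force: 40.0
```

```bash
python3 o.py
```

```text
{'time': 5.7, 'qpos': [-0.0083, 0.5787, 1.5113, 0.0003, 1.0506, 0.0605], 'tool_pos': [0.5843, 0.0716, 0.1187], 'tool_rot': [3.1406, -0.0003, 1.5018], 'contact_force': [0.9314, 3.0274, 2.7936], 'torque': [0.7188, -0.2054, -0.5815], 'opening': 0.0578, 'grip_force': 39.9991}
```

Call:
{"name": "arm_command", "arguments": {
  "xyz": [
    [0,0,0],
    [0,0,0]
  ],
  "spin": [6,0]
}}

```text
time: 5.9
tool_pos: [0.5843, 0.0717, 0.1187]
tool_rot: [3.14, -0.0, 1.606]
contact_force: [1.1, 4.5, 3.4]
opening: 0.0574
grip_force: 40.0
```

```bash
python3 o.py
```

```text
{'time': 5.9, 'qpos': [-0.0082, 0.5787, 1.5112, 0.0002, 1.0505, -0.044], 'tool_pos': [0.5843, 0.0717, 0.1187], 'tool_rot': [3.1404, -0.0001, 1.6065], 'contact_force': [1.1317, 4.4635, 3.4019], 'torque': [0.8191, -0.2757, 0.0189], 'opening': 0.0574, 'grip_force': 39.9993}
```

Call:
{"name": "arm_command", "arguments": {
  "xyz": [
    [0,0,0],
    [0,0,0]
  ],
  "spin": [6,0]
}}

```text
time: 6.1
tool_pos: [0.5844, 0.0717, 0.1187]
tool_rot: [3.14, -0.0, 1.711]
contact_force: [1.8, 5.2, 1.5]
opening: 0.0574
grip_force: 40.0
```

```bash
python3 o.py
```

```text
{'time': 6.1, 'qpos': [-0.0082, 0.5787, 1.5112, 0.0002, 1.0504, -0.1483], 'tool_pos': [0.5844, 0.0717, 0.1187], 'tool_rot': [3.1403, -0.0, 1.7108], 'contact_force': [1.8307, 5.1536, 1.4709], 'torque': [0.804, -0.4665, -0.0533], 'opening': 0.0574, 'grip_force': 39.9994}
```

Call:
{"name": "arm_command", "arguments": {
  "xyz": [
    [0,0,0],
    [0,0,0]
  ],
  "spin": [6,0]
}}

```text
time: 6.3
tool_pos: [0.5844, 0.0717, 0.1187]
tool_rot: [3.14, -0.0, 1.815]
contact_force: [2.2, 5.2, 2.6]
opening: 0.0574
grip_force: 40.0
```

```bash
python3 o.py
```

```text
{'time': 6.3, 'qpos': [-0.0083, 0.5787, 1.5112, 0.0005, 1.0503, -0.2527], 'tool_pos': [0.5844, 0.0717, 0.1187], 'tool_rot': [3.1401, -0.0, 1.815], 'contact_force': [2.2175, 5.2236, 2.5768], 'torque': [0.926, -0.5292, -0.2736], 'opening': 0.0574, 'grip_force': 39.9994}
```

Call:
{"name": "arm_command", "arguments": {
  "xyz": [
    [0,0,0],
    [0,0,0]
  ],
  "spin": [6,0]
}}

```text
time: 6.5
tool_pos: [0.5844, 0.0717, 0.1187]
tool_rot: [3.14, 0.0, 1.92]
contact_force: [2.0, 4.8, 1.7]
opening: 0.0578
grip_force: 40.0
```

```bash
python3 o.py
```

```text
{'time': 6.5, 'qpos': [-0.0083, 0.5787, 1.5111, 0.0004, 1.0503, -0.3578], 'tool_pos': [0.5844, 0.0717, 0.1187], 'tool_rot': [3.1401, 0.0001, 1.9201], 'contact_force': [1.9755, 4.7816, 1.689], 'torque': [0.8941, -0.5519, 0.044], 'opening': 0.0578, 'grip_force': 39.9994}
```

Call:
{"name": "arm_command", "arguments": {
  "xyz": [
    [0,0,0],
    [0,0,0],
    [0,0,0]
  ],
  "spin": [6,0,0]
}}

```text
time: 6.8
tool_pos: [0.5845, 0.0718, 0.1187]
tool_rot: [3.14, 0.0, 2.022]
contact_force: [2.5, 4.6, 1.0]
opening: 0.0577
grip_force: 40.0
```

```bash
cat > o.py <<'E'
from h import *
s=observe(); print(round(s["time"],2),"yaw",round(np.degrees(s["tool_rot"][2]),1),"q6",round(s["qpos"][5],2),"tz",round(s["torque"][2],3),"F",np.round(s["contact_force"],1),s["opening"].__round__(4))
E
python3 o.py
```

```text
6.8 yaw 115.9 q6 -0.46 tz -0.029 F [2.5 4.6 1. ] 0.0577
```

Call:
{"name": "arm_command", "arguments": {
  "xyz": [
    [0,0,0],
    [0,0,0],
    [0,0,0]
  ],
  "spin": [6,0,0]
}}

```text
time: 7.1
tool_pos: [0.5846, 0.0718, 0.1187]
tool_rot: [3.14, 0.001, 2.127]
contact_force: [2.3, 5.0, 2.5]
opening: 0.0575
grip_force: 40.0
```

```bash
python3 o.py
```

```text
7.1 yaw 121.9 q6 -0.56 tz 0.027 F [2.3 5.  2.5] 0.0575
```

Call:
{"name": "arm_command", "arguments": {
  "xyz": [
    [0,0,0],
    [0,0,0],
    [0,0,0]
  ],
  "spin": [6,0,0]
}}

```text
time: 7.4
tool_pos: [0.5846, 0.0718, 0.1187]
tool_rot: [3.14, 0.0, 2.231]
contact_force: [3.0, 6.4, 1.2]
opening: 0.0574
grip_force: 40.0
```

```bash
python3 o.py
```

```text
7.4 yaw 127.8 q6 -0.67 tz -0.326 F [3.  6.4 1.2] 0.0574
```

Call:
{"name": "arm_command", "arguments": {
  "xyz": [
    [0,0,0],
    [0,0,0],
    [0,0,0]
  ],
  "spin": [6,0,0]
}}

```text
time: 7.7
tool_pos: [0.5846, 0.0719, 0.1187]
tool_rot: [3.14, 0.001, 2.336]
contact_force: [2.5, 4.4, 2.6]
opening: 0.0574
grip_force: 40.0
```

```bash
python3 o.py
```

```text
7.7 yaw 133.9 q6 -0.77 tz 0.003 F [2.5 4.4 2.6] 0.0574
```

Call:
{"name": "arm_command", "arguments": {
  "xyz": [
    [0,0,0],
    [0,0,0],
    [0,0,0]
  ],
  "spin": [6,0,0]
}}

```text
time: 8.0
tool_pos: [0.5847, 0.0719, 0.1187]
tool_rot: [3.14, 0.001, 2.441]
contact_force: [1.7, 5.8, 1.3]
opening: 0.0572
grip_force: 40.0
```

```bash
python3 o.py
```

```text
8.0 yaw 139.9 q6 -0.88 tz 0.022 F [1.7 5.8 1.3] 0.0572
```

Call:
{"name": "arm_command", "arguments": {
  "xyz": [
    [0,0,0],
    [0,0,0],
    [0,0,0]
  ],
  "spin": [5,0,0]
}}

```text
time: 8.3
tool_pos: [0.5847, 0.072, 0.1187]
tool_rot: [3.14, 0.001, 2.528]
contact_force: [2.9, 5.9, 1.6]
opening: 0.0575
grip_force: 40.0
```

```bash
python3 o.py
```

```text
8.3 yaw 144.9 q6 -0.97 tz 0.037 F [2.9 5.9 1.6] 0.0575
```

Call:
{"name": "arm_command", "arguments": {
  "xyz": [
    [0,0,0],
    [0,0,0],
    [0,0,0]
  ],
  "spin": [5,0,0]
}}

```text
time: 8.6
tool_pos: [0.5847, 0.072, 0.1187]
tool_rot: [3.14, 0.001, 2.615]
contact_force: [2.8, 5.7, 1.4]
opening: 0.0575
grip_force: 40.0
```

```bash
python3 o.py
```

```text
8.6 yaw 149.8 q6 -1.05 tz -0.197 F [2.8 5.7 1.4] 0.0575
```

Call:
{"name": "arm_command", "arguments": {
  "xyz": [
    [0,0,0],
    [0,0,0],
    [0,0,0]
  ],
  "spin": [5,0,0]
}}

```text
time: 8.9
tool_pos: [0.5847, 0.0721, 0.1187]
tool_rot: [3.14, 0.001, 2.703]
contact_force: [2.7, 6.0, 1.3]
opening: 0.0575
grip_force: 40.0
```

```bash
python3 o.py
```

```text
8.9 yaw 154.9 q6 -1.14 tz -0.007 F [2.7 6.  1.3] 0.0575
```

Call:
{"name": "arm_command", "arguments": {
  "xyz": [
    [0,0,0],
    [0,0,0],
    [0,0,0]
  ],
  "spin": [5,0,0]
}}

```text
time: 9.2
tool_pos: [0.5847, 0.0721, 0.1187]
tool_rot: [3.14, 0.001, 2.79]
contact_force: [2.2, 6.7, 1.6]
opening: 0.0576
grip_force: 40.0
```

```bash
python3 o.py
```

```text
9.2 yaw 159.9 q6 -1.23 tz -0.0 F [2.2 6.7 1.6] 0.0576
```

Call:
{"name": "arm_command", "arguments": {
  "xyz": [
    [0,0,0],
    [0,0,0],
    [0,0,0]
  ],
  "spin": [5,0,0]
}}

```text
time: 9.5
tool_pos: [0.5847, 0.0722, 0.1188]
tool_rot: [3.14, 0.002, 2.877]
contact_force: [2.8, 6.6, 1.7]
opening: 0.0573
grip_force: 40.0
```

```bash
python3 o.py
```

```text
9.5 yaw 164.9 q6 -1.32 tz -0.003 F [2.8 6.6 1.7] 0.0573
```

Call:
{"name": "arm_command", "arguments": {
  "xyz": [
    [0,0,0],
    [0,0,0],
    [0,0,0]
  ],
  "spin": [5,0,0]
}}

```text
time: 9.8
tool_pos: [0.5847, 0.0722, 0.1187]
tool_rot: [3.14, 0.002, 2.964]
contact_force: [3.5, 6.2, 2.3]
opening: 0.0571
grip_force: 40.0
```

```bash
python3 o.py
```

```text
9.8 yaw 169.8 q6 -1.4 tz -0.25 F [3.5 6.2 2.3] 0.0571
```

Call:
{"name": "arm_command", "arguments": {
  "xyz": [
    [0,0,0],
    [0,0,0],
    [0,0,0]
  ],
  "spin": [5,0,0]
}}

```text
time: 10.1
tool_pos: [0.5847, 0.0722, 0.1187]
tool_rot: [3.14, 0.002, 3.051]
contact_force: [2.7, 6.8, 1.3]
opening: 0.0575
grip_force: 40.0
```

```bash
python3 o.py
```

```text
10.1 yaw 174.8 q6 -1.49 tz -0.333 F [2.7 6.8 1.3] 0.0575
```

Call:
{"name": "arm_command", "arguments": {
  "xyz": [
    [0,0,0],
    [0,0,0],
    [0,0,0]
  ],
  "spin": [5,0,0]
}}

```text
time: 10.4
tool_pos: [0.5847, 0.0723, 0.1187]
tool_rot: [3.14, 0.002, 3.139]
contact_force: [2.6, 7.5, 2.6]
opening: 0.0574
grip_force: 40.0
```

```bash
python3 o.py
```

```text
10.4 yaw 179.9 q6 -1.58 tz 0.052 F [2.6 7.5 2.6] 0.0574
```

Call:
{"name": "arm_command", "arguments": {
  "xyz": [
    [0,0,0],
    [0,0,0],
    [0,0,0]
  ],
  "spin": [5,0,0]
}}

```text
time: 10.7
tool_pos: [0.5846, 0.0723, 0.1187]
tool_rot: [3.14, 0.002, -3.057]
contact_force: [2.5, 7.9, 3.4]
opening: 0.0576
grip_force: 40.0
```

```bash
python3 o.py
```

```text
10.7 yaw -175.1 q6 -1.66 tz 0.009 F [2.5 7.9 3.4] 0.0576
```

Call:
{"name": "arm_command", "arguments": {
  "xyz": [
    [0,0,0],
    [0,0,0],
    [0,0,0]
  ],
  "spin": [5,0,0]
}}

```text
time: 11.0
tool_pos: [0.5846, 0.0724, 0.1187]
tool_rot: [3.14, 0.002, -2.97]
contact_force: [2.9, 7.2, 1.7]
opening: 0.0574
grip_force: 40.0
```

```bash
python3 o.py
```

```text
11.0 yaw -170.1 q6 -1.75 tz 0.014 F [2.9 7.2 1.7] 0.0574
```

Call:
{"name": "arm_command", "arguments": {
  "xyz": [
    [0,0,0],
    [0,0,0],
    [0,0,0]
  ],
  "spin": [4,0,0]
}}

```text
time: 11.3
tool_pos: [0.5854, 0.0725, 0.1188]
tool_rot: [3.14, 0.004, -2.904]
contact_force: [5.6, 7.6, 0.2]
opening: 0.0574
grip_force: 40.0
```

```bash
python3 o.py
```

```text
11.3 yaw -166.4 q6 -1.82 tz -1.605 F [5.6 7.6 0.2] 0.0574
```

Call:
{"name": "arm_command", "arguments": {
  "xyz": [
    [0,0,0],
    [0,0,0],
    [0,0,0]
  ],
  "spin": [4,0,0]
}}

```text
time: 11.6
tool_pos: [0.5868, 0.0729, 0.1189]
tool_rot: [3.14, 0.008, -2.835]
contact_force: [10.5, 11.7, -3.3]
opening: 0.0571
grip_force: 40.0
```

```bash
python3 o.py
```

```text
11.6 yaw -162.4 q6 -1.89 tz -1.884 F [10.5 11.7 -3.3] 0.0571
```

Call:
{"name": "arm_command", "arguments": {
  "xyz": [
    [0,0,0],
    [0,0,0],
    [0,0,0]
  ],
  "spin": [4,0,0]
}}

```text
time: 11.9
tool_pos: [0.5845, 0.0722, 0.1188]
tool_rot: [3.141, 0.002, -2.761]
contact_force: [2.5, 7.4, 2.9]
opening: 0.0574
grip_force: 40.0
```

```bash
python3 o.py
```

```text
11.9 yaw -158.2 q6 -1.96 tz -0.562 F [2.5 7.4 2.9] 0.0574
```

Call:
{"name": "arm_command", "arguments": {
  "xyz": [
    [0,0,0],
    [0,0,0],
    [0,0,0]
  ],
  "spin": [4,0,0]
}}

```text
time: 12.2
tool_pos: [0.5835, 0.0717, 0.1187]
tool_rot: [3.14, -0.0, -2.694]
contact_force: [-0.9, 4.9, 4.5]
opening: 0.0576
grip_force: 40.0
```

```bash
python3 o.py
```

```text
12.2 yaw -154.3 q6 -2.03 tz -1.577 F [-0.9  4.9  4.5] 0.0576
```

The zero stop is reached: at yaw 190° the torque passes 1.5 N m, and the pads then slip a little. Now turn clockwise.

Call:
{"name": "arm_command", "arguments": {
  "xyz": [
    [0,0,0],
    [0,0,0],
    [0,0,0]
  ],
  "spin": [-4,0,0]
}}

```text
time: 12.5
tool_pos: [0.5835, 0.0718, 0.1187]
tool_rot: [3.141, -0.001, -2.76]
contact_force: [-1.3, 5.6, 4.5]
opening: 0.0572
grip_force: 40.0
```

```bash
python3 o.py
```

```text
12.5 yaw -158.1 q6 -1.96 tz 0.019 F [-1.3  5.6  4.5] 0.0572
```

Call:
{"name": "arm_command", "arguments": {
  "xyz": [
    [0,0,0],
    [0,0,0],
    [0,0,0]
  ],
  "spin": [-4,0,0]
}}

```text
time: 12.8
tool_pos: [0.5834, 0.0718, 0.1187]
tool_rot: [3.141, -0.001, -2.83]
contact_force: [-0.9, 4.9, 4.9]
opening: 0.0574
grip_force: 40.0
```

```bash
python3 o.py
```

```text
12.8 yaw -162.1 q6 -1.89 tz 0.066 F [-0.9  4.9  4.9] 0.0574
```

Call:
{"name": "arm_command", "arguments": {
  "xyz": [
    [0,0,0],
    [0,0,0],
    [0,0,0]
  ],
  "spin": [-4,0,0]
}}

```text
time: 13.1
tool_pos: [0.5834, 0.0719, 0.1187]
tool_rot: [3.141, -0.001, -2.9]
contact_force: [-1.2, 5.0, 5.9]
opening: 0.0576
grip_force: 40.0
```

```bash
python3 o.py
```

```text
13.1 yaw -166.1 q6 -1.82 tz 0.028 F [-1.2  5.   5.9] 0.0576
```

Call:
{"name": "arm_command", "arguments": {
  "xyz": [
    [0,0,0],
    [0,0,0],
    [0,0,0]
  ],
  "spin": [-4,0,0]
}}

```text
time: 13.4
tool_pos: [0.5834, 0.0719, 0.1187]
tool_rot: [3.141, -0.001, -2.969]
contact_force: [-0.9, 5.7, 4.8]
opening: 0.0573
grip_force: 40.0
```

```bash
python3 o.py
```

```text
13.4 yaw -170.1 q6 -1.75 tz 0.024 F [-0.9  5.7  4.8] 0.0573
```

Call:
{"name": "arm_command", "arguments": {
  "xyz": [
    [0,0,0],
    [0,0,0],
    [0,0,0]
  ],
  "spin": [-4,0,0]
}}

```text
time: 13.7
tool_pos: [0.5834, 0.072, 0.1187]
tool_rot: [3.141, -0.001, -3.039]
contact_force: [-1.5, 6.1, 5.3]
opening: 0.0575
grip_force: 40.0
```

```bash
python3 o.py
```

```text
13.7 yaw -174.1 q6 -1.68 tz 0.059 F [-1.5  6.1  5.3] 0.0575
```

Call:
{"name": "arm_command", "arguments": {
  "xyz": [
    [0,0,0],
    [0,0,0],
    [0,0,0]
  ],
  "spin": [-4,0,0]
}}

```text
time: 14.0
tool_pos: [0.5834, 0.072, 0.1187]
tool_rot: [3.141, -0.001, -3.109]
contact_force: [-1.7, 6.1, 5.2]
opening: 0.0574
grip_force: 40.0
```

```bash
python3 o.py
```

```text
14.0 yaw -178.1 q6 -1.61 tz 0.001 F [-1.7  6.1  5.2] 0.0574
```

Call:
{"name": "arm_command", "arguments": {
  "xyz": [
    [0,0,0],
    [0,0,0],
    [0,0,0]
  ],
  "spin": [-4,0,0]
}}

```text
time: 14.3
tool_pos: [0.5834, 0.0721, 0.1187]
tool_rot: [3.141, -0.001, 3.105]
contact_force: [-1.5, 7.1, 5.5]
opening: 0.0574
grip_force: 40.0
```

```bash
python3 o.py
```

```text
14.3 yaw 177.9 q6 -1.54 tz 0.255 F [-1.5  7.1  5.5] 0.0574
```

Call:
{"name": "arm_command", "arguments": {
  "xyz": [
    [0,0,0],
    [0,0,0],
    [0,0,0]
  ],
  "spin": [-4,0,0]
}}

```text
time: 14.6
tool_pos: [0.5834, 0.0722, 0.1187]
tool_rot: [3.141, -0.001, 3.035]
contact_force: [-0.9, 6.9, 5.4]
opening: 0.0572
grip_force: 40.0
```

```bash
python3 o.py
```

```text
14.6 yaw 173.9 q6 -1.47 tz 0.474 F [-0.9  6.9  5.4] 0.0572
```

Call:
{"name": "arm_command", "arguments": {
  "xyz": [
    [0,0,0],
    [0,0,0],
    [0,0,0]
  ],
  "spin": [-3,0,0]
}}

```text
time: 14.9
tool_pos: [0.5834, 0.0722, 0.1187]
tool_rot: [3.141, -0.001, 2.982]
contact_force: [-0.6, 7.0, 4.9]
opening: 0.0575
grip_force: 40.0
```

```bash
python3 o.py
```

```text
14.9 yaw 170.9 q6 -1.42 tz -0.002 F [-0.6  7.   4.9] 0.0575
```

Call:
{"name": "arm_command", "arguments": {
  "xyz": [
    [0,0,0],
    [0,0,0],
    [0,0,0]
  ],
  "spin": [-3,0,0]
}}

```text
time: 15.2
tool_pos: [0.5834, 0.0722, 0.1187]
tool_rot: [3.141, -0.001, 2.93]
contact_force: [-0.9, 6.7, 5.7]
opening: 0.0577
grip_force: 40.0
```

```bash
python3 o.py
```

```text
15.2 yaw 167.9 q6 -1.37 tz 0.024 F [-0.9  6.7  5.7] 0.0577
```

Call:
{"name": "arm_command", "arguments": {
  "xyz": [
    [0,0,0],
    [0,0,0],
    [0,0,0]
  ],
  "spin": [-3,0,0]
}}

```text
time: 15.5
tool_pos: [0.5834, 0.0723, 0.1187]
tool_rot: [3.141, -0.001, 2.877]
contact_force: [-1.6, 7.5, 4.8]
opening: 0.0574
grip_force: 40.0
```

```bash
python3 o.py
```

```text
15.5 yaw 164.9 q6 -1.31 tz -0.018 F [-1.6  7.5  4.8] 0.0574
```

Call:
{"name": "arm_command", "arguments": {
  "xyz": [
    [0,0,0],
    [0,0,0],
    [0,0,0]
  ],
  "spin": [-3,0,0]
}}

```text
time: 15.8
tool_pos: [0.5834, 0.0723, 0.1187]
tool_rot: [3.141, -0.001, 2.825]
contact_force: [-1.1, 6.7, 5.2]
opening: 0.0578
grip_force: 40.0
```

```bash
python3 o.py
```

```text
15.8 yaw 161.9 q6 -1.26 tz -0.013 F [-1.1  6.7  5.2] 0.0578
```

Call:
{"name": "arm_command", "arguments": {
  "xyz": [
    [0,0,0],
    [0,0,0],
    [0,0,0]
  ],
  "spin": [-3,0,0]
}}

```text
time: 16.1
tool_pos: [0.5834, 0.0723, 0.1187]
tool_rot: [3.141, -0.001, 2.773]
contact_force: [-1.1, 7.0, 5.2]
opening: 0.0573
grip_force: 40.0
```

```bash
python3 o.py
```

```text
16.1 yaw 158.9 q6 -1.21 tz -0.036 F [-1.1  7.   5.2] 0.0573
```

Call:
{"name": "arm_command", "arguments": {
  "xyz": [
    [0,0,0],
    [0,0,0],
    [0,0,0]
  ],
  "spin": [-3,0,0]
}}

```text
time: 16.4
tool_pos: [0.5834, 0.0724, 0.1187]
tool_rot: [3.141, -0.001, 2.721]
contact_force: [-1.0, 8.1, 4.5]
opening: 0.057
grip_force: 40.0
```

```bash
python3 o.py
```

```text
16.4 yaw 155.9 q6 -1.16 tz 0.226 F [-1.   8.1  4.5] 0.057
```

Call:
{"name": "arm_command", "arguments": {
  "xyz": [
    [0,0,0],
    [0,0,0],
    [0,0,0]
  ],
  "spin": [-3,0,0]
}}

```text
time: 16.7
tool_pos: [0.5834, 0.0724, 0.1187]
tool_rot: [3.141, -0.001, 2.669]
contact_force: [-1.5, 8.7, 4.1]
opening: 0.0571
grip_force: 40.0
```

```bash
python3 o.py
```

```text
16.7 yaw 152.9 q6 -1.11 tz 0.491 F [-1.5  8.7  4.1] 0.0571
```

Call:
{"name": "arm_command", "arguments": {
  "xyz": [
    [0,0,0],
    [0,0,0],
    [0,0,0]
  ],
  "spin": [-3,0,0]
}}

```text
time: 17.0
tool_pos: [0.5835, 0.0725, 0.1187]
tool_rot: [3.141, -0.001, 2.616]
contact_force: [-0.6, 7.7, 5.8]
opening: 0.0575
grip_force: 40.0
```

```bash
python3 o.py
```

```text
17.0 yaw 149.9 q6 -1.05 tz 0.102 F [-0.6  7.7  5.8] 0.0575
```

Call:
{"name": "arm_command", "arguments": {
  "xyz": [
    [0,0,0],
    [0,0,0],
    [0,0,0]
  ],
  "spin": [-3,0,0]
}}

```text
time: 17.3
tool_pos: [0.5835, 0.0725, 0.1187]
tool_rot: [3.141, -0.001, 2.563]
contact_force: [-0.1, 7.3, 4.7]
opening: 0.0577
grip_force: 40.0
```

```bash
python3 o.py
```

```text
17.3 yaw 146.9 q6 -1.0 tz 0.04 F [-0.1  7.3  4.7] 0.0577
```

Call:
{"name": "arm_command", "arguments": {
  "xyz": [
    [0,0,0],
    [0,0,0],
    [0,0,0]
  ],
  "spin": [-3,0,0]
}}

```text
time: 17.6
tool_pos: [0.5835, 0.0725, 0.1187]
tool_rot: [3.141, -0.001, 2.511]
contact_force: [-0.7, 8.5, 4.7]
opening: 0.0573
grip_force: 40.0
```

```bash
python3 o.py
```

```text
17.6 yaw 143.9 q6 -0.95 tz 0.012 F [-0.7  8.5  4.7] 0.0573
```

Call:
{"name": "arm_command", "arguments": {
  "xyz": [
    [0,0,0],
    [0,0,0],
    [0,0,0]
  ],
  "spin": [-6,0,0]
}}

```text
time: 17.9
tool_pos: [0.5836, 0.0726, 0.1187]
tool_rot: [3.141, -0.001, 2.406]
contact_force: [-0.4, 8.8, 5.4]
opening: 0.0581
grip_force: 40.0
```

```bash
python3 o.py
```

```text
17.9 yaw 137.9 q6 -0.84 tz -0.029 F [-0.4  8.8  5.4] 0.0581
```

Call:
{"name": "arm_command", "arguments": {
  "xyz": [
    [0,0,0],
    [0,0,0],
    [0,0,0]
  ],
  "spin": [-4,0,0]
}}

```text
time: 18.2
tool_pos: [0.5836, 0.0726, 0.1187]
tool_rot: [3.141, -0.001, 2.337]
contact_force: [-1.1, 7.8, 4.6]
opening: 0.0576
grip_force: 40.0
```

```bash
python3 o.py
```

```text
18.2 yaw 133.9 q6 -0.77 tz 0.15 F [-1.1  7.8  4.6] 0.0576
```

Call:
{"name": "arm_command", "arguments": {
  "xyz": [
    [0,0,0],
    [0,0,0],
    [0,0,0]
  ],
  "spin": [-4,0,0]
}}

```text
time: 18.5
tool_pos: [0.5836, 0.0726, 0.1187]
tool_rot: [3.141, -0.001, 2.267]
contact_force: [0.3, 8.4, 4.1]
opening: 0.0579
grip_force: 40.0
```

```bash
python3 o.py
```

```text
18.5 yaw 129.9 q6 -0.7 tz 0.292 F [0.3 8.4 4.1] 0.0579
```

Call:
{"name": "arm_command", "arguments": {
  "xyz": [
    [0,0,0],
    [0,0,0],
    [0,0,0]
  ],
  "spin": [-4,0,0]
}}

```text
time: 18.8
tool_pos: [0.5837, 0.0727, 0.1187]
tool_rot: [3.141, -0.002, 2.197]
contact_force: [-0.7, 8.2, 3.5]
opening: 0.0576
grip_force: 40.0
```

```bash
python3 o.py
```

```text
18.8 yaw 125.9 q6 -0.63 tz 0.014 F [-0.7  8.2  3.5] 0.0576
```

Call:
{"name": "arm_command", "arguments": {
  "xyz": [
    [0,0,0],
    [0,0,0],
    [0,0,0]
  ],
  "spin": [-4,0,0]
}}

```text
time: 19.1
tool_pos: [0.5837, 0.0727, 0.1187]
tool_rot: [3.141, -0.002, 2.127]
contact_force: [0.2, 8.6, 4.8]
opening: 0.0577
grip_force: 40.0
```

```bash
python3 o.py
```

```text
19.1 yaw 121.9 q6 -0.56 tz 0.067 F [0.2 8.6 4.8] 0.0577
```

Call:
{"name": "arm_command", "arguments": {
  "xyz": [
    [0,0,0],
    [0,0,0],
    [0,0,0]
  ],
  "spin": [-6,0,0]
}}

```text
time: 19.4
tool_pos: [0.5838, 0.0727, 0.1187]
tool_rot: [3.141, -0.002, 2.022]
contact_force: [-0.1, 8.0, 4.9]
opening: 0.0574
grip_force: 40.0
```

```bash
python3 o.py
```

```text
19.4 yaw 115.9 q6 -0.46 tz -0.015 F [-0.1  8.   4.9] 0.0574
```

Call:
{"name": "arm_command", "arguments": {
  "xyz": [
    [0,0,0],
    [0,0,0],
    [0,0,0]
  ],
  "spin": [-4,0,0]
}}

```text
time: 19.7
tool_pos: [0.5838, 0.0728, 0.1187]
tool_rot: [3.141, -0.002, 1.953]
contact_force: [0.9, 9.3, 4.0]
opening: 0.0576
grip_force: 40.0
```

```bash
python3 o.py
```

```text
19.7 yaw 111.9 q6 -0.39 tz 0.115 F [0.9 9.3 4. ] 0.0576
```

Call:
{"name": "arm_command", "arguments": {
  "xyz": [
    [0,0,0],
    [0,0,0],
    [0,0,0]
  ],
  "spin": [-4,0,0]
}}

```text
time: 20.0
tool_pos: [0.5838, 0.0728, 0.1187]
tool_rot: [3.141, -0.002, 1.883]
contact_force: [0.3, 8.4, 3.4]
opening: 0.0573
grip_force: 40.0
```

```bash
python3 o.py
```

```text
20.0 yaw 107.9 q6 -0.32 tz 0.271 F [0.3 8.4 3.4] 0.0573
```

Call:
{"name": "arm_command", "arguments": {
  "xyz": [
    [0,0,0],
    [0,0,0],
    [0,0,0]
  ],
  "spin": [-4,0,0]
}}

```text
time: 20.3
tool_pos: [0.5839, 0.0728, 0.1187]
tool_rot: [3.141, -0.002, 1.813]
contact_force: [0.5, 9.7, 4.5]
opening: 0.057
grip_force: 40.0
```

```bash
python3 o.py
```

```text
20.3 yaw 103.9 q6 -0.25 tz 0.023 F [0.5 9.7 4.5] 0.057
```

Call:
{"name": "arm_command", "arguments": {
  "xyz": [
    [0,0,0],
    [0,0,0],
    [0,0,0]
  ],
  "spin": [-4,0,0]
}}

```text
time: 20.6
tool_pos: [0.5839, 0.0728, 0.1187]
tool_rot: [3.141, -0.002, 1.743]
contact_force: [-0.0, 9.3, 3.6]
opening: 0.0573
grip_force: 40.0
```

```bash
python3 o.py
```

```text
20.6 yaw 99.9 q6 -0.18 tz 0.044 F [-0.   9.3  3.6] 0.0573
```

Call:
{"name": "arm_command", "arguments": {
  "xyz": [
    [0,0,0],
    [0,0,0],
    [0,0,0]
  ],
  "spin": [-6,0,0]
}}

```text
time: 20.9
tool_pos: [0.584, 0.0728, 0.1187]
tool_rot: [3.141, -0.002, 1.638]
contact_force: [1.2, 9.5, 3.9]
opening: 0.0574
grip_force: 40.0
```

```bash
python3 o.py
```

```text
20.9 yaw 93.9 q6 -0.08 tz -0.03 F [1.2 9.5 3.9] 0.0574
```

Call:
{"name": "arm_command", "arguments": {
  "xyz": [
    [0,0,0],
    [0,0,0],
    [0,0,0]
  ],
  "spin": [-4,0,0]
}}

```text
time: 21.2
tool_pos: [0.584, 0.0728, 0.1187]
tool_rot: [3.141, -0.002, 1.569]
contact_force: [1.9, 9.3, 3.3]
opening: 0.0572
grip_force: 40.0
```

```bash
python3 o.py
```

```text
21.2 yaw 89.9 q6 -0.01 tz 0.132 F [1.9 9.3 3.3] 0.0572
```

Call:
{"name": "arm_command", "arguments": {
  "xyz": [
    [0,0,0],
    [0,0,0],
    [0,0,0]
  ],
  "spin": [-3,0,0]
}}

```text
time: 21.5
tool_pos: [0.5841, 0.0729, 0.1187]
tool_rot: [3.141, -0.002, 1.517]
contact_force: [1.4, 9.8, 3.6]
opening: 0.0571
grip_force: 40.0
```

```bash
python3 o.py
```

```text
21.5 yaw 86.9 q6 0.05 tz 0.228 F [1.4 9.8 3.6] 0.0571
```

Call:
{"name": "arm_command", "arguments": {
  "xyz": [
    [0,0,0],
    [0,0,0],
    [0,0,0]
  ],
  "spin": [-3,0,0]
}}

```text
time: 21.8
tool_pos: [0.5841, 0.0729, 0.1187]
tool_rot: [3.141, -0.002, 1.464]
contact_force: [1.3, 9.6, 3.2]
opening: 0.0572
grip_force: 40.0
```

```bash
python3 o.py
```

```text
21.8 yaw 83.9 q6 0.1 tz 0.254 F [1.3 9.6 3.2] 0.0572
```

Call:
{"name": "arm_command", "arguments": {
  "xyz": [
    [0,0,0],
    [0,0,0],
    [0,0,0]
  ],
  "spin": [-3,0,0]
}}

```text
time: 22.1
tool_pos: [0.5842, 0.0728, 0.1187]
tool_rot: [3.141, -0.002, 1.411]
contact_force: [2.6, 9.0, 3.4]
opening: 0.0575
grip_force: 40.0
```

```bash
python3 o.py
```

```text
22.1 yaw 80.9 q6 0.15 tz -0.031 F [2.6 9.  3.4] 0.0575
```

The fifth snap is felt at about 82°. The crests came at 172, 149.5, 127, 105 and 82°, evenly spaced at 22.5°. Go a little further into the free play, release and lift.

Call:
{"name": "arm_command", "arguments": {
  "xyz": [
    [0,0,0],
    [0,0,0],
    [0,0,0]
  ],
  "spin": [-3,0,0]
}}

```text
time: 22.4
tool_pos: [0.5842, 0.0728, 0.1188]
tool_rot: [3.141, -0.002, 1.359]
contact_force: [2.0, 8.9, 2.5]
opening: 0.0572
grip_force: 40.0
```

```bash
python3 o.py
```

```text
22.4 yaw 77.9 q6 0.2 tz 0.013 F [2.  8.9 2.5] 0.0572
```

Call:
{"name": "arm_command", "arguments": {
  "xyz": [
    [0,0,0],
    [0,0,0],
    [0,0,0],
    [0,0,0],
    [0,0,0],
    [0,0,0],
    [0,0,0],
    [0,0,0]
  ],
  "spin": [0,0,0,0,0,0,0,0],
  "jaw": 1
}}

```text
time: 23.2
tool_pos: [0.5839, 0.0715, 0.1185]
tool_rot: [3.142, 0.0, 1.366]
contact_force: [-0.1, -0.3, -0.4]
opening: 0.092
grip_force: 0.0
```

Call:
{"name": "arm_command", "arguments": {
  "xyz": [
    [0,0,5],
    [0,0,10],
    [0,0,20],
    [0,0,20],
    [0,0,20],
    [0,0,20],
    [0,0,20],
    [0,0,0],
    [0,0,0],
    [0,0,0]
  ],
  "spin": [0,0,0,0,0,0,0,0,0,0]
}}

```text
time: 24.2
tool_pos: [0.5834, 0.0715, 0.2326]
tool_rot: [-3.14, 0.0, 1.366]
contact_force: [-1.0, -0.7, -0.1]
opening: 0.0919
grip_force: 0.0
```

```bash
python3 o.py
```

```text
24.2 yaw 78.3 q6 0.2 tz 0.005 F [-1.  -0.7 -0.1] 0.0919
```

```bash
python3 -c "
from cell import *
print(hand_in())"
```

```text
the job is handed in; nothing more can be done
None
```

I turned the knob back to its zero stop, then clockwise five clicks counted by torque, released it with the gripper clear, and handed the job in at about 24 s; no pass/fail result came back.

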